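# Close the drying cabinet with the hook pole

### The job

Take the short hook pole off its wooden rest, put its hook down into the steel ring on the drying cabinet's raised sloping sash, and draw the sash all the way down onto its foam seal. Bed it there with a firm, steady pull of about 12 N on the ring for about one second, never as much as 16 N, without touching the cabinet with the robot itself. Then unhook, leaving the sash shut, and lay the pole back in the two notches of its rest, hook over the same end as before, leaving everything else where it is.

Things in the scene. Friction and masses are not known exactly. Their poses are not given: they have to be found in the camera images.
- pole: Loose hook pole, 215 mm long, 0.16 kg. Dark wood handle 90 long, 24 wide, 26 mm high (flat upright sides; grip here), 10 mm steel shaft ahead, steel tail 40 mm behind. Origin: centre of handle; x along the shaft to the hook, z up as it lies. The shaft (y = z = 0) bends down at x = 116 to 130 mm into an 8 mm thick prong, the hook, pointing along -z and ending 40 mm below the axis.
- hook_tip (a point): The lower end of the hook's prong, at (127, 0, -40) mm in the pole's frame.
- ring: Steel ring on the sash (a clear pane in a 155 x 212 mm aluminium frame on rails sloping 35 degrees), level, hole facing up: inner diameter 18 mm, 6 mm bar, stem at its far (+x) side, sash 45 mm below. Origin: centre of hole; z up, x to the cabinet's back. Drawn down it moves 0.819 along its -x and 0.574 down per unit of travel, against 2 to 6 N of friction, which holds it anywhere.
- cabinet: Plywood drying cabinet, fixed, 262 mm deep, 240 mm wide, 85 mm high at the front lip, 257 mm at the back, sloping front facing the robot. Origin: on the table, mid-width, 150 mm behind the lip; x to its back, z up. A firm foam seal on an adjustable strip at the lip stops the sash: it is home with the ring's centre 199 to 207 mm above this origin, differing each time; found by the pull rising.
- rest: The pole's wooden rest, fixed: base 190 x 70 x 12 mm with two V-notched posts, 12 mm thick, at x = 85 mm (under the shaft) and x = -68 mm (under the tail). Origin: on the table; x as the pole's hook end. The pole lies with its origin 75 mm above this origin, axes parallel. Each V is 90 degrees, 45 mm wide at its tips, 93 mm above the table; the handle lies free between the posts.
- awl: Bystander: awl with a wooden handle, lying on the black cutting mat in front of the cabinet.
- block: Bystander: marble pressing block, 50 x 70 x 30 mm, on the mat.
- mallet: Bystander: wooden mallet lying on the bench at the left.
- gluejar: Bystander: amber glue jar, 60 mm across, 75 mm high, left of the cabinet.
- paintpot: Bystander: white edge-paint bottle, 48 mm across, 100 mm high, right of the cabinet.
- cup: Bystander: white mug, 72 mm across, 85 mm high, on the right.
- tape: Bystander: paper tape roll, 90 mm across, 22 mm high, lying on the right.

How it is judged (in metres and radians):
On the way, in this order (a step that is already met when the one before it is completed fails the run):
1. the hook hangs in the ring, its tip at least 6 mm below the ring's middle (horizontal distance between hook_tip and ring below 0.009 m and z of hook_tip in the frame of ring below -0.006 m), for 0.1 s.
2. with the hook in the ring and the sash down on its seal, the pole pulls on the ring with more than 8 N for 0.5 s while the sash stands still (horizontal distance between hook_tip and ring below 0.012 m and z of hook_tip in the frame of ring below -0.004 m and z of ring in the frame of cabinet below 0.2075 m and linear speed of ring below 0.01 m/s and contact force between pole and ring above 8 N), for 0.5 s.
At the end, for the whole second after the job is handed in: Sash down (ring's centre less than 207.5 mm above the cabinet's origin) and still; pole lying still in both notches of its rest, hook over the same end as before: origin within 25 mm lengthwise and 8 mm sideways of the rest's, 69 to 82 mm above it, within 0.1 rad of its line (z of ring in the frame of cabinet below 0.2075 m and linear speed of ring below 0.005 m/s and x of pole in the frame of rest between -0.025 and 0.025 m and y of pole in the frame of rest between -0.008 and 0.008 m and z of pole in the frame of rest between 0.069 and 0.082 m and x of hook_tip in the frame of rest above 0.08 m and angle between the x axis of pole and the x axis of rest, either way round below 0.1 rad and linear speed of pole below 0.02 m/s); the robot touches nothing.
It fails at once if the pole presses or pulls on the ring with 16 N or more (contact force between pole and ring above 16 N).
It fails at once if the pole is pressed on the cabinet or sash with 16 N or more (contact force between pole and cabinet above 16 N).
It fails at once if the robot itself touches the cabinet, the sash or the ring (contact force between any of the fingers, the arm and cabinet above 1 N).
It fails at once if a bystander is shifted by more than 15 mm (distance of any of awl, block, mallet, gluejar, paintpot, cup, tape from where it was at the start of the episode above 0.015 m).
It also fails if it takes over 72 s, if anything falls off the work surface, if the arm or the gripper's body presses on something with over 40 N, if the wrist force passes 120 N, or if a joint passes its speed limit or range.

### The arm

A 6-joint arm with a two-finger parallel gripper is mounted at the origin on the work surface. World frame = base frame: x ahead of the robot, y to its left, z up, the work surface at z = 0. Lengths are in mm, angles in rad, forces in N, time in s.
With the tool pointing down it reaches from about 300 to 825 mm from the base axis. Payload 5.4 kg.
Tool frame: the origin (TCP) lies at the very end of the fingers, on their centre line; the grasp point (between the pads) lies 19 mm behind it (arm.grip_depth is the distance from the TCP to the grasp point, in mm); z points along the fingers, y is the line along which they close (so a half turn about z gives the same grasp; the last joint's range is limited). The gripper opens to 92 mm and grips with 3 to 60 N. Pads are 20 mm wide; open, the fingers measure 128 mm over their backs; the gripper's body (75 mm by 189 mm) begins 69 mm behind the grasp point.
Start: joints at [1.091, 0.158, 1.597, -0, 1.386, -0.21], TCP at [153.27, 554.179, 214.601] pointing down, gripper open.
Joint ranges: [-2.91, 2.91], [-0.94, 2.29], [0.18, 2.7], [-1.29, 4.43], [0.17, 2.64], [-3, 3]. Speed limits (rad/s): [2.57, 2.57, 3.14, 3.14, 3.14, 3.14].

### API

Orientations are given as [roll, pitch, yaw] about the fixed x, y, z axes, in that order (R = Rz(yaw) Ry(pitch) Rx(roll)).
In Python, from cell import arm, imaging, order gives the robot as it stands.
- The arm moves only by the tool carry_out, never from a script. Its argument "moves" is a list that holds one entry, the list of rows, each a list of 7 numbers: the shift along the tool's x, y, z in cm, then the turn, a rotation vector about the tool's x, y, z in degrees, then the opening, from -1 (shut) to 1 (fully open). In form: [[[dx, dy, dz, ax, ay, az, fingers], ...]]. A call has 1 to 20 rows; each row is the pose to reach, as a shift and turn from the pose commanded when the call began, along the tool's axes at that moment; what a row does not reach only later rows make up. A row lasts 1/10 s, in which the tool goes at most 50 mm and 8.59 degrees, less where a joint would pass 70% of its speed; a pose out of reach is approached as far as the arm can. A call with a gripper value outside its range is refused whole. The fingers move at their own pace and stop on an object; "grip_force" is the grip in N (left out, the last holds). Time passes only in rows, so rows that repeat a pose let the fingers close. It gives the time, the measured TCP pose, the force, the opening and the grip force at its end, in the units of the state.
- arm.read_state(): the state, without advancing time (a new reading comes with each control period).
- imaging.get_image(name): name is "side" or "top" or "wrist"; returns a dict with "color" (400x640x3 uint8, red, green, blue), "depth" (400x640 float32, mm along the optical axis (not along the pixel's ray), 0 where there is no reading), "fx", "fy", "cx", "cy" (pixels), "R" (3x3) and "t" (3): a world point X has camera coordinates R X + t; the wrist camera has in their place "tool_from_camera" (4x4, takes a point from camera to tool coordinates, whose origin is the TCP and whose axes are the flange's). Camera axes: x right, y down, z forward; pixel columns grow to the right and rows downward; lengths in mm; the calibration is good to about 2 mm. A picture is of the moment at which its call begins: read the wrist's pose just before it.
- order.close_job(): hands the job in; it is judged then, once.
The state is a dict: "t": time; "joints": joint angles; "joint_velocities": joint speeds; "tau": joint torques, N m; "ee_pos": TCP position; "ee_rot": TCP orientation; "contact_force": force on the tool from outside, world axes, zero at the start; "torque": the same for the moment, N m; "opening": finger opening in mm; "gripper_force": force on a finger pad.
Only numpy, scipy, OpenCV 4.12 (cv2) and the standard library are available. Lean on these libraries where they do the work, as an engineer would, in place of code of your own. Each camera call takes 0.05 s, during which the arm holds its last target. There are 200 camera calls.

## Working session

There is one attempt and no reset: what is moved stays moved. The work goes in short steps, Python scripts to look and compute and a tool call to move; the robot and the scene stay as the last step left them, time stands still between calls to the robot, and variables do not carry over. Pictures are saved under pics/ and viewed, at most 10 in all, crops included, and the job is handed in when it is done.

Besides the shell and the picture viewer there is one more tool, called by a JSON object that holds its "name" and its "arguments", one argument or row to a line. carry_out: Moves the arm, as the interface text tells. Its arguments: {"type":"object","properties":{"moves":{"type":"array","items":{"type":"array","items":{"type":"array","items":{"type":"number"}}}},"grip_force":{"type":"number"}},"required":["moves"]}

```bash
mkdir -p pics; cat > h.py <<'E'
import numpy as np, cv2
from cell import arm, imaging, order
def grab(n):
    s=arm.read_state(); g=imaging.get_image(n); np.savez('/tmp/%s.npz'%n,ee_pos=s['ee_pos'],ee_rot=s['ee_rot'],**g); return g
def load(n): return dict(np.load('/tmp/%s.npz'%n))
def Rrpy(r):
    from scipy.spatial.transform import Rotation as Q
    return Q.from_euler('xyz',r).as_matrix()
def world(g,u,v,z=None,d=None):
    """pixel->world by depth, or on plane z"""
    ray=np.array([(u-g['cx'])/g['fx'],(v-g['cy'])/g['fy'],1.])
    if 'tool_from_camera' in g:
        T=g['tool_from_camera'];Rt=Rrpy(g['ee_rot']);A=Rt@T[:3,:3];o=Rt@T[:3,3]+g['ee_pos']
    else:
        A=g['R'].T;o=-A@g['t']
    w=A@ray
    if z is not None: return o+w*(z-o[2])/w[2]
    if d is None: d=g['depth'][int(round(v)),int(round(u))]
    return o+w*d
E
python3 - <<'E'
from h import *
for n in('side','top'):
    g=grab(n); cv2.imwrite('pics/%s0.png'%n,g['color'][:,:,::-1]); print(n,-g['R'].T@g['t'],g['R'][2],g['fx'])
s=arm.read_state();print(s)
E
```

```text
side [-145.84110314 -945.97960039 1029.29355035] [ 0.47810478  0.65872674 -0.58094311] 485.94202991102094
top [ 395.66073715   -2.54579167 1380.78956407] [ 0.13383577  0.01222673 -0.9909281 ] 370.25122155711665
{'t': 0.1, 'joints': array([ 1.09090661e+00,  1.59004885e-01,  1.59808299e+00,  1.57468308e-05,
        1.38622531e+00, -2.10117251e-01]), 'joint_velocities': array([-0.00014402, -0.00069075, -0.00092049, -0.00070631,  0.0016803 ,
        0.00036094]), 'tau': array([-5.18032066e-04, -3.86504710e+01, -3.22958457e+01,  7.02665001e-02,
        3.39724647e-02, -8.03120224e-05]), 'ee_pos': array([153.00261268, 553.68344045, 213.71847587]), 'ee_rot': array([-3.13991320e+00, -3.73991817e-04,  2.87181697e+00]), 'contact_force': array([-0.20312107,  0.03379469, -0.39040611]), 'torque': array([ 0.03255383,  0.01872244, -0.03862199]), 'gripper_force': 0.0, 'opening': 91.80460720867765}
```

View pics/top0.png

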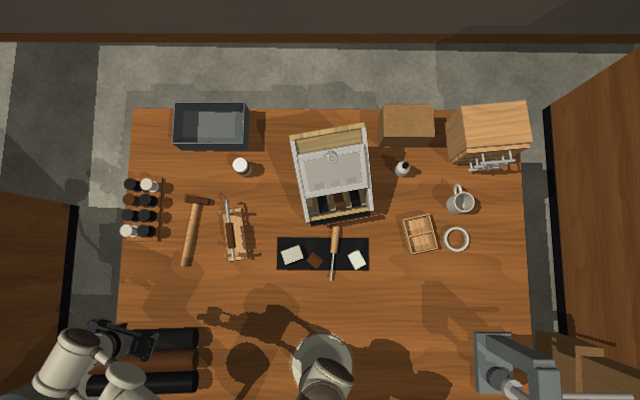

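View pics/side0.png

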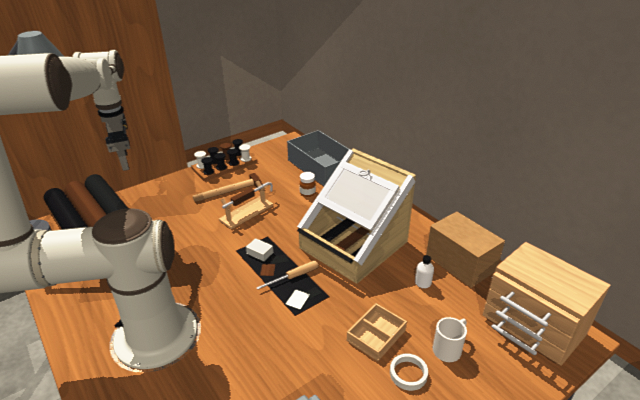

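The top view shows the rest and pole at about (231,232), with the hook end seemingly up near (226,200). The ring is near (333,156). I'll enlarge both.

```bash
python3 - <<'E'
from h import *
t=load('top');s=load('side')
def c(g,x,y,w,h,k): return cv2.resize(g['color'][y:y+h,x:x+w,::-1],None,fx=k,fy=k,interpolation=cv2.INTER_CUBIC)
a=c(t,200,185,65,85,6);b=c(t,285,120,65,85,6)
cv2.imwrite('pics/c1.png',np.hstack([a,b]))
a=c(s,210,170,75,70,5);b=c(s,330,150,75,70,5)
cv2.imwrite('pics/c2.png',np.hstack([a,b]))
E
```

```text
(no output)
```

View pics/c1.png

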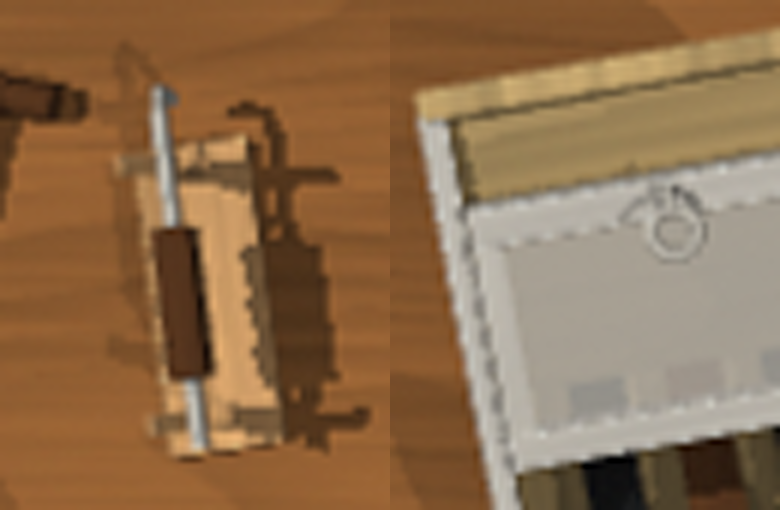

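View pics/c2.png

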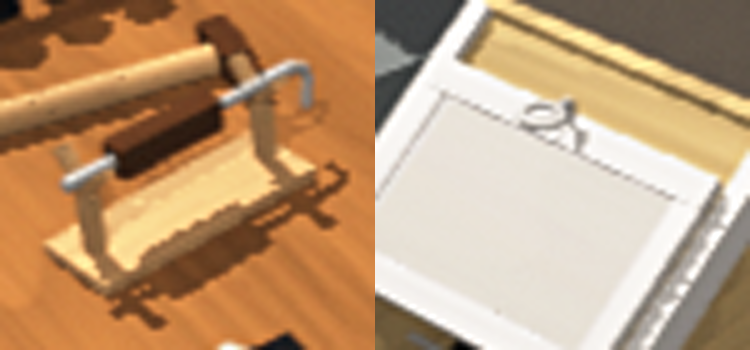

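Top crop: handle centre is at full-image px (230,235.3), hook end (227,200), tail end (233,259.3). The ring centre is at px (332.2,158.4) in top and (363.8,172.8) in side. The hook points away from the robot, and the prong points down.

```bash
python3 - <<'E'
from h import *
t=load('top');s=load('side')
h=world(t,230.2,235.2,z=88);a=world(t,227,199.8,z=80);b=world(t,233,259.3,z=80)
print('pole',h,a,b,np.degrees(np.arctan2(*(a-b)[1::-1])),np.linalg.norm(a-b))
# side handle
print('handle side by depth', world(s,210+163/5,170+125/5))
def ray(g,u,v):
    o=world(g,u,v,d=0);d=world(g,u,v,d=1)-o;return o,d/np.linalg.norm(d)
o1,d1=ray(t,332.1,158.3);o2,d2=ray(s,363.6,172.6)
k=np.linalg.lstsq(np.c_[d1,-d2],o2-o1,rcond=None)[0];p=o1+d1*k[0];q=o2+d2*k[1];print('ring',(p+q)/2,p-q)
e=world(t,285+130/6,120+470/6,z=150);f=world(t,285+385/6,120+426/6,z=150);print('cabinet yaw',np.degrees(np.arctan2(*(e-f)[1::-1]))-90)
o3,d3=ray(t,332.1,158.3)
E
```

```text
pole [451.77519686 323.07539597  88.        ] [577.59824903 341.61993618  80.        ] [368.55428088 311.90945911  80.        ] 8.089016123035949 211.14472067184457
handle side by depth [446.16179832 314.43386098  88.30083739]
ring [685.48959357 -27.83098052 257.69080483] [-0.37665168  0.25473108 -0.1028376 ]
cabinet yaw 10.285668070723986
```

```bash
cat >> h.py <<'E'
import json,sys
from scipy.spatial.transform import Rotation as Q
def cmd():
    try: c=json.load(open('cmd.json')); return np.array(c['p']),Q.from_quat(c['q'])
    except FileNotFoundError: return np.array([153.27,554.179,214.601]),Q.from_euler('xyz',[np.pi,0,1.091-np.pi/2-(-.21)+0]) 
def did(row):
    p,q=cmd(); p=p+q.apply(np.array(row[:3])*10); q=q*Q.from_rotvec(np.radians(row[3:6]))
    json.dump(dict(p=list(p),q=list(q.as_quat())),open('cmd.json','w'))
def rel(p2,yaw,pitch=0):
    """tool down, tool x opposite the pole's x of given yaw deg; pitch>0 lowers the hook"""
    p,q=cmd(); q2=Q.from_euler('ZYX',[yaw,pitch,0],degrees=True)*Q.from_euler('zx',[180,180],degrees=True).inv()
    q2=Q.from_euler('ZY',[yaw,pitch],degrees=True)*Q.from_matrix(np.diag([-1.,1,-1]))
    r=(q.inv()*q2).as_rotvec(degrees=True); d=q.inv().apply(np.array(p2)-p)/10
    print('shift cm',d.round(2),'turn',r.round(2),'n rows',max(np.linalg.norm(d)/5,np.linalg.norm(r)/8.59).round(1))
E
python3 - <<'E'
from h import *
s=arm.read_state(); q=Q.from_euler('xyz',[np.pi,0,s['ee_rot'][2]])
json.dump(dict(p=[153.27,554.179,214.601],q=list(q.as_quat())),open('cmd.json','w'))
rel([450,323,200],8.1)
E
```

```text
shift cm [-34.76 -14.37   1.46] turn [  0.     0.   -23.56] n rows 7.5
```

{"name": "carry_out", "arguments": {
  "moves": [
    [[-8.7,-3.6,0.4,0,0,-6,1],[-17.4,-7.2,0.7,0,0,-12,1],[-26,-10.8,1.1,0,0,-18,1],[-34.8,-14.4,1.5,0,0,-23.5,1],[-34.8,-14.4,1.5,0,0,-23.5,1],[-34.8,-14.4,1.5,0,0,-23.5,1],[-34.8,-14.4,1.5,0,0,-23.5,1],[-34.8,-14.4,1.5,0,0,-23.5,1],[-34.8,-14.4,1.5,0,0,-23.5,1],[-34.8,-14.4,1.5,0,0,-23.5,1],[-34.8,-14.4,1.5,0,0,-23.5,1],[-34.8,-14.4,1.5,0,0,-23.5,1]]
  ]
}}

```text
t: 1.3
ee_pos: [449.3, 323.5, 199.6]
ee_rot: [3.141, -0.0, -2.999]
contact_force: [-0.3, -0.7, 0.2]
opening: 91.8
gripper_force: 0.0
```

```bash
python3 - <<'E'
from h import *
did([-34.8,-14.4,1.5,0,0,-23.5])
s=arm.read_state();print(s['t'],s['ee_pos'],s['ee_rot'],cmd()[0],s['contact_force'])
g=grab('wrist');cv2.imwrite('pics/w1.png',g['color'][:,:,::-1])
print(g['tool_from_camera'].round(2))
E
```

```text
1.3 [449.28900329 323.54365317 199.60088578] [ 3.14145556e+00 -2.29978079e-04 -2.99936991e+00] [450.30489142 322.6400761  199.601     ] [-0.32406791 -0.68594507  0.24964893]
[[  -0.     -0.95   -0.3    84.45]
 [   1.     -0.      0.      0.35]
 [  -0.     -0.3     0.95 -170.05]
 [   0.      0.      0.      1.  ]]
```

View pics/w1.png

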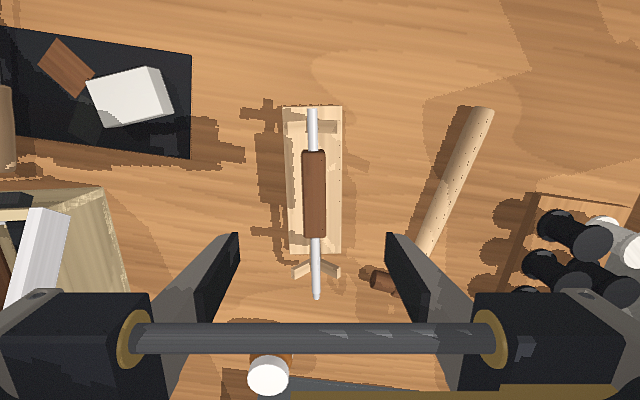

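The wrist view shows the handle's top face from (313,151) at the tail end to (314.5,236) at the hook end. The tail tip is at (312,108) and the shaft end at (317,297). Nothing stands between the fingers.

```bash
python3 - <<'E'
from h import *
g=load('wrist')
a=world(g,313,151,z=88);b=world(g,314.5,236,z=88);t=world(g,312,108,z=80);e=world(g,317,297,z=80)
print(a,b,(a+b)/2,np.degrees(np.arctan2(*(e-t)[1::-1])),t,e,(t+(e-t)*85/215))
print([world(g,314,v) for v in (160,195,225)], world(g,312,120))
rel([450,322,51],8.1)
E
```

```text
[406.44234225 319.25047817  88.        ] [493.06186235 333.33277179  88.        ] [449.7521023  326.29162498  88.        ] 9.74741237799748 [368.12722432 312.81392765  80.        ] [571.37715254 347.72920258  80.        ] [448.48184711 326.617641    80.        ]
[array([414.71951204, 321.4071078 ,  88.42146736]), array([449.53702014, 326.4832134 ,  87.25399276]), array([481.29593187, 331.10434659,  87.26595041])] [378.79875825 314.34274664  81.0660815 ]
shift cm [ 0.04 -0.06 14.86] turn [ 0.    0.   -0.06] n rows 3.0
```

```bash
python3 - <<'E'
from h import *
rel([451,325.3,51],9.2)
E
```

```text
shift cm [-0.11  0.25 14.86] turn [ 0.    0.   -1.16] n rows 3.0
```

{"name": "carry_out", "arguments": {
  "moves": [
    [[-0.1,0.25,3,0,0,-1.2,1],[-0.1,0.25,6,0,0,-1.2,1],[-0.1,0.25,9,0,0,-1.2,1],[-0.1,0.25,12,0,0,-1.2,1],[-0.1,0.25,13.5,0,0,-1.2,1],[-0.1,0.25,14.9,0,0,-1.2,1],[-0.1,0.25,14.9,0,0,-1.2,1],[-0.1,0.25,14.9,0,0,-1.2,1],[-0.1,0.25,14.9,0,0,-1.2,-1],[-0.1,0.25,14.9,0,0,-1.2,-1],[-0.1,0.25,14.9,0,0,-1.2,-1],[-0.1,0.25,14.9,0,0,-1.2,-1],[-0.1,0.25,14.9,0,0,-1.2,-1],[-0.1,0.25,14.9,0,0,-1.2,-1],[-0.1,0.25,14.9,0,0,-1.2,-1],[-0.1,0.25,14.9,0,0,-1.2,-1],[-0.1,0.25,14.9,0,0,-1.2,-1],[-0.1,0.25,14.9,0,0,-1.2,-1]]
  ],
  "grip_force": 60
}}

```text
t: 3.15
ee_pos: [450.9, 325.8, 50.7]
ee_rot: [3.141, 0.0, -2.98]
contact_force: [-0.3, 2.0, -0.9]
opening: 23.6
gripper_force: 60.0
```

```bash
python3 - <<'E'
from h import *
did([-.1,.25,14.9,0,0,-1.2])
s=arm.read_state();print(s['t'],s['ee_pos'],s['ee_rot'],cmd()[0],s['contact_force'],s['torque'],s['opening'],s['gripper_force'])
g=grab('wrist');cv2.imwrite('pics/w2.png',g['color'][:,:,::-1])
E
```

```text
3.15 [450.86224792 325.7678266   50.66295807] [ 3.14065078e+00  2.10872622e-04 -2.98021262e+00] [450.94526449 325.25540062  50.601     ] [-0.33872147  2.00694503 -0.88606365] [0.49883525 0.054233   0.06429967] 23.58812573522231 59.993818402290344
```

View pics/w2.png

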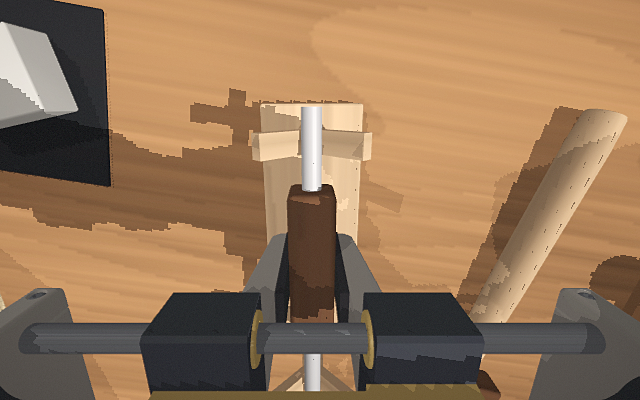

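The pole is gripped squarely (opening 23.6 mm), with the tail tip at px (311,106). Next I'll work out the hook tip in the tool frame and the route.

```bash
cat >> h.py <<'E'
def tip_off(yaw): # cmd TCP -> hook tip, world, pole level
    c,s=np.cos(np.radians(yaw)),np.sin(np.radians(yaw)); L=np.array(json.load(open('off.json')))
    return np.array([c*L[0]-s*L[1],s*L[0]+c*L[1],L[2]])
E
python3 - <<'E'
from h import *
g=load('wrist');t=world(g,311,106,z=79); print(t, world(g,311,120))
c,s=np.cos(np.radians(9.2)),np.sin(np.radians(9.2))
d=t-g['ee_pos'];print('tail along/side',d[0]*c+d[1]*s,-d[0]*s+d[1]*c)
L=[d[0]*c+d[1]*s+85+127,0,75-40-50.7];print(L);json.dump(L,open('off.json','w'))
ring=np.array([685.5,-27.8,257.7])
T=ring+[0,0,30]-tip_off(10.3);print('target',T)
p=cmd()[0]
did([0,0,-27,0,0,0]);print(cmd()[0]);rel(T,10.3);
E
```

```text
[367.89413885 312.37271208  79.        ] [373.95324656 313.35479452  79.6510787 ]
tail along/side -84.04245613333478 0.04223649539435925
[np.float64(127.95754386666522), 0, -15.700000000000003]
target [559.6044871  -50.67909228 303.4       ]
[450.94526449 325.25540062 320.601     ]
shift cm [ -4.69 -38.85   1.72] turn [ 0.    0.   -1.06] n rows 7.8
```

{"name": "carry_out", "arguments": {
  "moves": [
    [[0,0,-1,0,0,0,-1],[0,0,-3,0,0,0,-1],[0,0,-6,0,0,0,-1],[0,0,-9,0,0,0,-1],[0,0,-12,0,0,0,-1],[0,0,-15,0,0,0,-1],[0,0,-18,0,0,0,-1],[0,0,-21,0,0,0,-1],[0,0,-24,0,0,0,-1],[0,0,-26,0,0,0,-1],[0,0,-27,0,0,0,-1],[0,0,-27,0,0,0,-1],[0,0,-27,0,0,0,-1]]
  ]
}}

```text
t: 4.5
ee_pos: [450.5, 324.9, 319.4]
ee_rot: [-3.141, -0.002, -2.98]
contact_force: [1.0, 0.1, -1.6]
opening: 23.7
gripper_force: 60.0
```

{"name": "carry_out", "arguments": {
  "moves": [
    [[-0.2,-1.5,0,0,0,0,-1],[-0.6,-4.5,0,0,0,0,-1],[-1,-8,0,0,0,0,-1],[-1.4,-12,0,0,0,-0.5,-1],[-1.9,-16,0,0,0,-0.5,-1],[-2.4,-20,0,0,0,-0.5,-1],[-2.9,-24,0,0,0,-1,-1],[-3.4,-28,0.5,0,0,-1,-1],[-3.9,-32,1,0,0,-1.1,-1],[-4.4,-36,1.5,0,0,-1.1,-1],[-4.7,-38,1.7,0,0,-1.1,-1],[-4.7,-38.8,1.7,0,0,-1.1,-1],[-4.7,-38.8,1.7,0,0,-1.1,-1],[-4.7,-38.8,1.7,0,0,-1.1,-1],[-4.7,-38.8,1.7,0,0,-1.1,-1],[-4.7,-38.8,1.7,0,0,-1.1,-1]]
  ]
}}

```text
t: 6.1
ee_pos: [559.5, -49.2, 303.9]
ee_rot: [-3.142, 0.0, -2.96]
contact_force: [0.2, -0.2, -1.2]
opening: 23.9
gripper_force: 60.0
```

```bash
python3 - <<'E'
from h import *
did([-4.7,-38.8,1.7,0,0,-1.1])
s=arm.read_state();print(s['t'],s['ee_pos'],s['ee_rot'],cmd()[0],s['contact_force'],s['torque'],s['opening'])
def c(g,x,y,w,h,k): return cv2.resize(g['color'][y:y+h,x:x+w,::-1],None,fx=k,fy=k,interpolation=cv2.INTER_CUBIC)
a=grab('side');b=grab('top')
cv2.imwrite('pics/n1.png',np.hstack([c(a,325,125,70,75,5.5 and 6),c(b,305,125,60,75,6)]))
E
```

```text
6.1 [559.54093025 -49.16481368 303.89555345] [-3.14150208e+00  3.76213063e-04 -2.95957303e+00] [559.65629314 -50.1575883  303.601     ] [ 0.1708617  -0.16137519 -1.17423989] [-0.02820534  0.07868638  0.02870519] 23.87746509630697
```

View pics/n1.png

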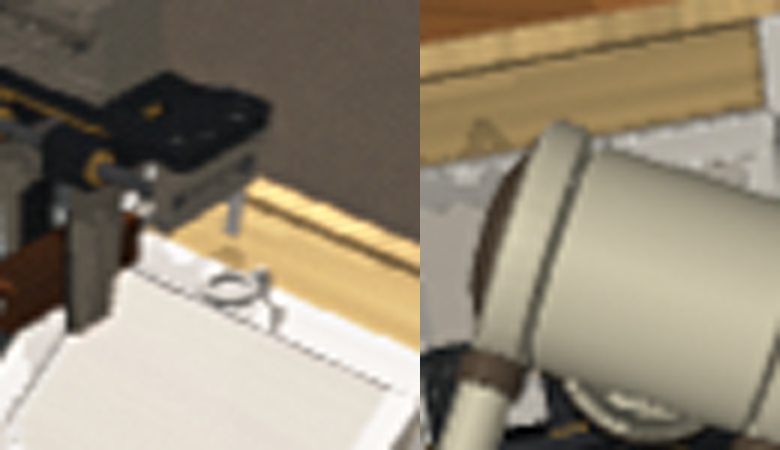

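The side view shows the prong end at px (363.5,163.8), directly above the ring centre at (363,172.9). The top view is blocked by the arm.

```bash
python3 - <<'E'
from h import *
g=load('side');s=arm.read_state()
def pr(X): c=g['R']@X+g['t']; return np.array([g['fx']*c[0]/c[2]+g['cx'],g['fy']*c[1]/c[2]+g['cy']])
tip=s['ee_pos']+tip_off(10.4);print(tip,pr(tip),pr(np.array([685.5,-27.8,257.7])))
for d in np.eye(3)*5: print(pr(tip+d)-pr(tip))
print([world(g,u,v) for u,v in((363.3,161.5),(363.3,163))])
E
```

```text
[685.47423818 -26.33833197 288.12646267] [363.62954863 163.64211555] [363.51935633 172.60881579]
[ 1.28773816 -0.52999245]
[-1.10493964 -0.69336878]
[ 0.07276127 -1.46071512]
[array([681.13129355, -29.24609212, 298.39057037]), array([680.41153181, -30.36559546, 294.07940479])]
```

{"name": "carry_out", "arguments": {
  "moves": [
    [[0,-0.08,0.5,0,0,0,-1],[0,-0.08,1,0,0,0,-1],[0,-0.08,1.5,0,0,0,-1],[0,-0.08,2,0,0,0,-1],[0,-0.08,2.3,0,0,0,-1],[0,-0.08,2.6,0,0,0,-1],[0,-0.08,2.9,0,0,0,-1],[0,-0.08,3.1,0,0,0,-1],[0,-0.08,3.3,0,0,0,-1],[0,-0.08,3.3,0,0,0,-1]]
  ]
}}

```text
t: 7.2
ee_pos: [559.7, -50.9, 270.3]
ee_rot: [3.141, -0.0, -2.961]
contact_force: [-0.5, -0.8, -1.9]
opening: 23.2
gripper_force: 60.0
```

{"name": "carry_out", "arguments": {
  "moves": [
    [[0,0,0.3,0,0,0,-1],[0,0,0.6,0,0,0,-1],[0,0,0.9,0,0,0,-1],[0,0,1.1,0,0,0,-1],[0,0,1.1,0,0,0,-1],[0,0,1.1,0,0,0,-1],[0,0,1.1,0,0,0,-1]]
  ]
}}

```text
t: 7.9
ee_pos: [559.9, -51.0, 259.8]
ee_rot: [-3.141, 0.0, -2.961]
contact_force: [1.0, 0.5, -1.1]
opening: 23.7
gripper_force: 60.0
```

```bash
python3 - <<'E'
from h import *
did([0,-.08,3.3,0,0,0]);did([0,0,1.1,0,0,0])
s=arm.read_state();print(s['t'],s['ee_pos'],s['ee_pos']+tip_off(10.4),s['contact_force'],s['torque'])
g=grab('side')
cv2.imwrite('pics/n2.png',cv2.resize(g['color'][135:205,325:405,::-1],None,fx=7,fy=7,interpolation=cv2.INTER_CUBIC))
E
```

```text
7.9 [559.86834179 -50.9716938  259.75831763] [685.72373141 -27.87290735 244.05831763] [ 0.9846625   0.46664151 -1.09613204] [ 0.00402867  0.04679008 -0.01001313]
```

View pics/n2.png

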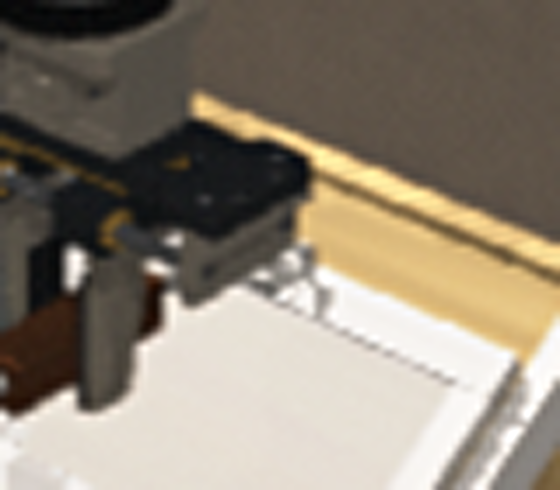

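The prong is inside the ring, partly hidden near px (366,175), and there's no notable force. I'll take up the slack and draw it down along the slope.

{"name": "carry_out", "arguments": {
  "moves": [
    [[0.15,0,0,0,0,0,-1],[0.3,0,0,0,0,0,-1],[0.45,0,0,0,0,0,-1],[0.55,0,0.05,0,0,0,-1],[0.71,0,0.16,0,0,0,-1],[0.88,0,0.28,0,0,0,-1],[1.04,0,0.39,0,0,0,-1],[1.21,0,0.5,0,0,0,-1]]
  ]
}}

```text
t: 8.75
ee_pos: [548.3, -53.1, 254.8]
ee_rot: [-3.141, 0.002, -2.961]
contact_force: [2.9, 1.1, -0.9]
opening: 23.5
gripper_force: 60.0
```

```bash
python3 - <<'E'
from h import *
did([1.21,0,.5,0,0,0])
s=arm.read_state();print(s['t'],s['ee_pos'],cmd()[0],s['contact_force'],s['torque'],s['opening'])
E
```

```text
8.75 [548.28144797 -53.10089983 254.78650158] [547.89654328 -53.11702795 254.601     ] [ 2.91040241  1.08451259 -0.85659553] [ 0.08003555 -0.53114048 -0.03006883] 23.511692459547778
```

{"name": "carry_out", "arguments": {
  "moves": [
    [[0.2,0,0.14,0,0,0,-1],[0.5,0,0.35,0,0,0,-1],[0.82,0,0.57,0,0,0,-1],[1.15,0,0.8,0,0,0,-1],[1.47,0,1.03,0,0,0,-1],[1.8,0,1.26,0,0,0,-1],[2.13,0,1.49,0,0,0,-1],[2.46,0,1.72,0,0,0,-1],[2.79,0,1.95,0,0,0,-1],[3.11,0,2.18,0,0,0,-1],[3.44,0,2.41,0,0,0,-1],[3.77,0,2.64,0,0,0,-1],[4.1,0,2.87,0,0,0,-1],[4.42,0,3.1,0,0,0,-1],[4.7,0,3.3,0,0,0,-1],[4.9,0,3.43,0,0,0,-1]]
  ]
}}

```text
t: 10.35
ee_pos: [499.4, -62.0, 220.1]
ee_rot: [3.142, -0.0, -2.961]
contact_force: [3.0, 0.7, -1.2]
opening: 23.1
gripper_force: 60.0
```

```bash
python3 - <<'E'
from h import *
did([4.9,0,3.43,0,0,0])
s=arm.read_state();print(s['t'],s['ee_pos'],cmd()[0],s['contact_force'],s['torque'],s['opening'])
E
```

```text
10.35 [499.38206004 -61.97276085 220.11970964] [499.69276407 -61.91450888 220.301     ] [ 2.96068456  0.66416022 -1.2174636 ] [-0.02242674 -0.53275408 -0.08773564] 23.146358910516472
```

{"name": "carry_out", "arguments": {
  "moves": [
    [[0.16,0,0.11,0,0,0,-1],[0.33,0,0.23,0,0,0,-1],[0.5,0,0.35,0,0,0,-1],[0.67,0,0.47,0,0,0,-1],[0.84,0,0.59,0,0,0,-1],[1,0,0.7,0,0,0,-1],[1.15,0,0.8,0,0,0,-1],[1.25,0,0.88,0,0,0,-1]]
  ]
}}

```text
t: 11.15
ee_pos: [487.2, -64.2, 211.4]
ee_rot: [-3.142, -0.0, -2.961]
contact_force: [2.0, -0.2, -2.0]
opening: 23.4
gripper_force: 60.0
```

{"name": "carry_out", "arguments": {
  "moves": [
    [[0.08,0,0.06,0,0,0,-1],[0.16,0,0.11,0,0,0,-1],[0.24,0,0.17,0,0,0,-1]]
  ]
}}

```text
t: 11.45
ee_pos: [485.0, -64.6, 209.8]
ee_rot: [-3.142, 0.0, -2.961]
contact_force: [1.7, -1.0, -0.4]
opening: 24.1
gripper_force: 60.0
```

{"name": "carry_out", "arguments": {
  "moves": [
    [[0.08,0,0.06,0,0,0,-1],[0.16,0,0.11,0,0,0,-1]]
  ]
}}

```text
t: 11.65
ee_pos: [483.4, -64.9, 208.7]
ee_rot: [-3.142, 0.0, -2.961]
contact_force: [3.5, -0.8, -1.6]
opening: 23.8
gripper_force: 60.0
```

{"name": "carry_out", "arguments": {
  "moves": [
    [[0.08,0,0.06,0,0,0,-1],[0.16,0,0.11,0,0,0,-1]]
  ]
}}

```text
t: 11.85
ee_pos: [481.8, -65.2, 207.6]
ee_rot: [-3.142, -0.0, -2.961]
contact_force: [3.2, -1.4, -0.9]
opening: 23.8
gripper_force: 60.0
```

{"name": "carry_out", "arguments": {
  "moves": [
    [[0.08,0,0.06,0,0,0,-1],[0.12,0,0.08,0,0,0,-1]]
  ]
}}

```text
t: 12.05
ee_pos: [480.6, -65.4, 206.7]
ee_rot: [3.142, -0.0, -2.961]
contact_force: [3.2, -1.1, -1.4]
opening: 23.6
gripper_force: 60.0
```

{"name": "carry_out", "arguments": {
  "moves": [
    [[0.08,0,0.06,0,0,0,-1],[0.12,0,0.08,0,0,0,-1]]
  ]
}}

```text
t: 12.25
ee_pos: [479.4, -65.6, 205.9]
ee_rot: [3.142, -0.0, -2.961]
contact_force: [2.7, -0.9, -2.1]
opening: 23.4
gripper_force: 60.0
```

{"name": "carry_out", "arguments": {
  "moves": [
    [[0.06,0,0.04,0,0,0,-1],[0.12,0,0.08,0,0,0,-1]]
  ]
}}

```text
t: 12.45
ee_pos: [478.3, -65.8, 205.1]
ee_rot: [-3.142, -0.0, -2.961]
contact_force: [2.4, -0.1, -1.3]
opening: 23.9
gripper_force: 60.0
```

{"name": "carry_out", "arguments": {
  "moves": [
    [[0.06,0,0.04,0,0,0,-1],[0.12,0,0.08,0,0,0,-1]]
  ]
}}

```text
t: 12.65
ee_pos: [477.1, -66.1, 204.3]
ee_rot: [3.142, -0.0, -2.961]
contact_force: [2.0, -0.1, -2.1]
opening: 23.7
gripper_force: 60.0
```

{"name": "carry_out", "arguments": {
  "moves": [
    [[0.06,0,0.04,0,0,0,-1],[0.12,0,0.08,0,0,0,-1]]
  ]
}}

```text
t: 12.85
ee_pos: [475.9, -66.3, 203.6]
ee_rot: [-3.142, -0.0, -2.961]
contact_force: [3.7, -1.1, -2.3]
opening: 23.3
gripper_force: 60.0
```

{"name": "carry_out", "arguments": {
  "moves": [
    [[0.06,0,0.04,0,0,0,-1],[0.12,0,0.08,0,0,0,-1]]
  ]
}}

```text
t: 13.05
ee_pos: [474.7, -66.5, 202.7]
ee_rot: [3.142, 0.0, -2.961]
contact_force: [2.8, -1.1, -1.7]
opening: 23.6
gripper_force: 60.0
```

{"name": "carry_out", "arguments": {
  "moves": [
    [[0.06,0,0.04,0,0,0,-1],[0.12,0,0.08,0,0,0,-1]]
  ]
}}

```text
t: 13.25
ee_pos: [473.6, -66.7, 202.0]
ee_rot: [3.142, 0.0, -2.961]
contact_force: [3.5, 0.1, -2.3]
opening: 23.5
gripper_force: 60.0
```

{"name": "carry_out", "arguments": {
  "moves": [
    [[0.06,0,0.04,0,0,0,-1],[0.1,0,0.07,0,0,0,-1]]
  ]
}}

```text
t: 13.45
ee_pos: [472.6, -66.9, 201.3]
ee_rot: [-3.142, -0.0, -2.961]
contact_force: [2.8, -1.0, -2.1]
opening: 23.6
gripper_force: 60.0
```

{"name": "carry_out", "arguments": {
  "moves": [
    [[0.06,0,0.04,0,0,0,-1],[0.1,0,0.07,0,0,0,-1]]
  ]
}}

```text
t: 13.65
ee_pos: [471.9, -67.0, 200.7]
ee_rot: [-3.142, 0.001, -2.961]
contact_force: [4.0, -0.6, -1.7]
opening: 23.7
gripper_force: 60.0
```

```bash
python3 - <<'E'
from h import *
for r in [(1.25,.88),(.24,.17),(.16,.11),(.16,.11),(.12,.08)]+[(.12,.08)]*6+[(.1,.07)]*2: did([r[0],0,r[1],0,0,0])
s=arm.read_state();print(s['t'],s['ee_pos'],cmd()[0],s['contact_force'],s['torque'])
g=grab('side');t=grab('top')
cv2.imwrite('pics/n3.png',cv2.resize(g['color'][150:260,290:420,::-1],None,fx=5,fy=5,interpolation=cv2.INTER_CUBIC))
E
```

```text
13.65 [471.94339946 -67.00869948 200.69567396] [471.65587209 -67.03141106 200.601     ] [ 4.02305579 -0.61112351 -1.72822611] [-0.01318712 -0.84651946 -0.15310073]
```

View pics/n3.png

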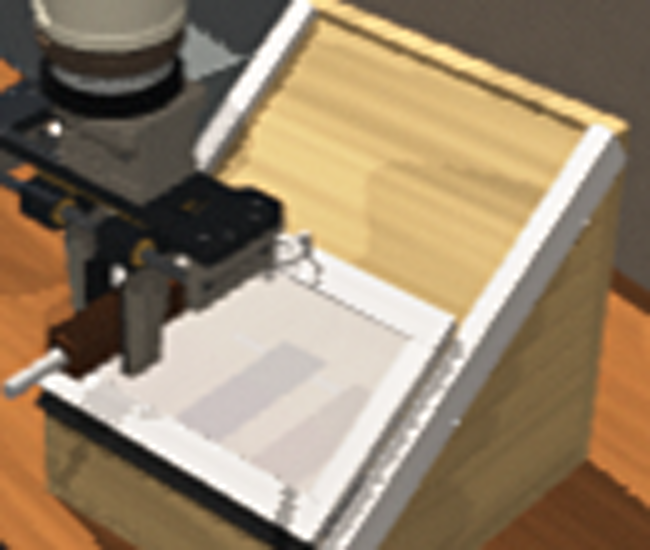

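The sash has followed, its lower edge now at the black seal near crop (165,470), and the torque is starting to rise. I'll take finer steps from here.

{"name": "carry_out", "arguments": {
  "moves": [
    [[0.05,0,0.035,0,0,0,-1],[0.05,0,0.035,0,0,0,-1]]
  ]
}}

```text
t: 13.95
ee_pos: [471.9, -67.1, 200.6]
ee_rot: [-3.141, 0.002, -2.961]
contact_force: [5.5, -0.3, -2.1]
opening: 23.6
gripper_force: 60.0
```

{"name": "carry_out", "arguments": {
  "moves": [
    [[0.05,0,0.035,0,0,0,-1],[0.05,0,0.035,0,0,0,-1]]
  ]
}}

```text
t: 14.15
ee_pos: [471.8, -67.1, 200.4]
ee_rot: [-3.141, 0.003, -2.961]
contact_force: [6.8, 0.5, -1.8]
opening: 23.5
gripper_force: 60.0
```

```bash
python3 - <<'E'
from h import *
for r in [(.05,.035)]*2: did([r[0],0,r[1],0,0,0])
s=arm.read_state();print(s['t'],s['ee_pos'],cmd()[0],s['contact_force'],s['torque'])
E
```

```text
14.15 [471.82659364 -67.13051095 200.41948491] [470.67212149 -67.21095148 199.901     ] [ 6.8205964   0.51722998 -1.7767363 ] [ 0.07305945 -1.28556358 -0.15578314]
```

{"name": "carry_out", "arguments": {
  "moves": [
    [[0.04,0,0.03,0,0,0,-1],[0.08,0,0.05,0,0,0,-1],[0.08,0,0.05,0,0,0,-1]]
  ]
}}

```text
t: 14.45
ee_pos: [471.7, -67.2, 200.2]
ee_rot: [-3.141, 0.005, -2.961]
contact_force: [9.9, 1.7, -3.0]
opening: 23.9
gripper_force: 60.0
```

{"name": "carry_out", "arguments": {
  "moves": [
    [[0.03,0,0.02,0,0,0,-1],[0.06,0,0.04,0,0,0,-1],[0.06,0,0.04,0,0,0,-1]]
  ]
}}

```text
t: 14.75
ee_pos: [471.6, -67.3, 200.0]
ee_rot: [-3.141, 0.006, -2.961]
contact_force: [10.5, 1.6, -2.4]
opening: 23.9
gripper_force: 60.0
```

```bash
python3 - <<'E'
from h import *
for r in [(.08,.05),(.06,.04)]: did([r[0],0,r[1],0,0,0])
s=arm.read_state();print(s['t'],s['ee_pos'],cmd()[0],s['contact_force'],s['torque'])
E
```

```text
14.75 [471.63941543 -67.25887639 199.98510138] [469.29487066 -67.46230808 199.001     ] [10.47569791  1.64882252 -2.3737194 ] [ 0.2152303  -1.90374174 -0.09375697]
```

{"name": "carry_out", "arguments": {
  "moves": [
    [[0.04,0,0.02,0,0,0,-1],[0.04,0,0.02,0,0,0,-1],[0.04,0,0.02,0,0,0,-1],[0.04,0,0.02,0,0,0,-1],[0.04,0,0.02,0,0,0,-1],[0.04,0,0.02,0,0,0,-1],[0.04,0,0.02,0,0,0,-1],[0.04,0,0.02,0,0,0,-1],[0.04,0,0.02,0,0,0,-1],[0.04,0,0.02,0,0,0,-1]]
  ]
}}

```text
t: 15.75
ee_pos: [471.6, -67.3, 199.9]
ee_rot: [-3.141, 0.007, -2.961]
contact_force: [13.6, 2.2, -3.4]
opening: 23.2
gripper_force: 60.0
```

```bash
python3 - <<'E'
from h import *
for r in [(.04,.02)]: did([r[0],0,r[1],0,0,0])
s=arm.read_state();print(s['t'],s['ee_pos'],s['ee_rot'],cmd()[0],s['contact_force'],s['torque'])
E
```

```text
15.75 [471.60832774 -67.27035573 199.90611238] [-3.14056176  0.00720636 -2.96100642] [468.90137042 -67.53412425 198.801     ] [13.58143343  2.23285569 -3.41258199] [ 0.30884454 -2.05644741 -0.08500644]
```

{"name": "carry_out", "arguments": {
  "moves": [
    [[-0.08,0,-0.04,0,0,0,-1],[-0.16,0,-0.08,0,0,0,-1],[-0.24,0,-0.11,0,0,0,-1],[-0.35,0,-0.11,0,0,0,-1],[-0.5,0,-0.11,0,0,0,-1],[-0.65,0,-0.11,0,0,0,-1],[-0.7,0,-0.11,0,0,0,-1],[-0.7,0,-0.11,0,0,0,-1],[-0.7,0,-0.11,0,0,0,-1]]
  ]
}}

```text
t: 16.65
ee_pos: [475.5, -66.2, 199.7]
ee_rot: [3.141, -0.001, -2.961]
contact_force: [-0.2, 0.3, -0.9]
opening: 23.9
gripper_force: 60.0
```

```bash
python3 - <<'E'
from h import *
for r in [(-.7,-.11)]: did([r[0],0,r[1],0,0,0])
s=arm.read_state();print(s['t'],s['ee_pos'],s['ee_rot'],cmd()[0],s['contact_force'],s['torque'])
E
```

```text
16.65 [475.53819971 -66.20897631 199.7313052 ] [ 3.14129023e+00 -6.14481797e-04 -2.96098543e+00] [475.78762459 -66.27734126 199.901     ] [-0.19064953  0.2823812  -0.94869663] [ 0.0463852   0.0149701  -0.04422229]
```

Unloaded and centred in the ring, so I'll lift out slowly.

{"name": "carry_out", "arguments": {
  "moves": [
    [[0,0,-0.2,0,0,0,-1],[0,0,-0.5,0,0,0,-1],[0,0,-0.8,0,0,0,-1],[0,0,-1.1,0,0,0,-1]]
  ]
}}

```text
t: 17.05
ee_pos: [475.9, -66.3, 211.4]
ee_rot: [-3.141, 0.0, -2.961]
contact_force: [-0.4, -0.8, -2.0]
opening: 23.4
gripper_force: 60.0
```

{"name": "carry_out", "arguments": {
  "moves": [
    [[0,0,-0.3,0,0,0,-1],[0,0,-0.7,0,0,0,-1],[0,0,-1.2,0,0,0,-1],[0,0,-2,0,0,0,-1],[0,0,-3,0,0,0,-1],[0,0,-5,0,0,0,-1],[0,0,-8,0,0,0,-1],[0,0,-10,0,0,0,-1],[0,0,-11,0,0,0,-1],[0,0,-11,0,0,0,-1],[0,0,-11,0,0,0,-1]]
  ]
}}

```text
t: 18.15
ee_pos: [475.5, -66.2, 320.1]
ee_rot: [3.141, -0.001, -2.961]
contact_force: [-0.1, 0.0, -2.8]
opening: 23.8
gripper_force: 60.0
```

```bash
python3 - <<'E'
from h import *
did([0,0,-1.1,0,0,0]);did([0,0,-11,0,0,0])
s=arm.read_state();print(s['t'],s['ee_pos'],s['ee_rot'],cmd()[0],s['contact_force'],s['torque'])
g=grab('side');w=grab('wrist')
A=cv2.resize(g['color'][130:240,290:410,::-1],None,fx=3.5,fy=3.5,interpolation=cv2.INTER_CUBIC)
B=cv2.resize(w['color'][:,160:480,::-1],(A.shape[0]*320//400,A.shape[0]))
cv2.imwrite('pics/n4.png',np.hstack([A,B]))
rel([450.95,325.3,321],9.2)
E
```

```text
18.15 [475.48444625 -66.17661365 320.08290147] [ 3.14094872e+00 -1.00993543e-03 -2.96113045e+00] [475.78762459 -66.27734126 320.901     ] [-0.06385974  0.04122305 -2.81599742] [0.00742627 0.00850699 0.00751381]
shift cm [-4.590e+00  3.897e+01 -1.000e-02] turn [0.   0.   1.14] n rows 7.8
```

View pics/n4.png

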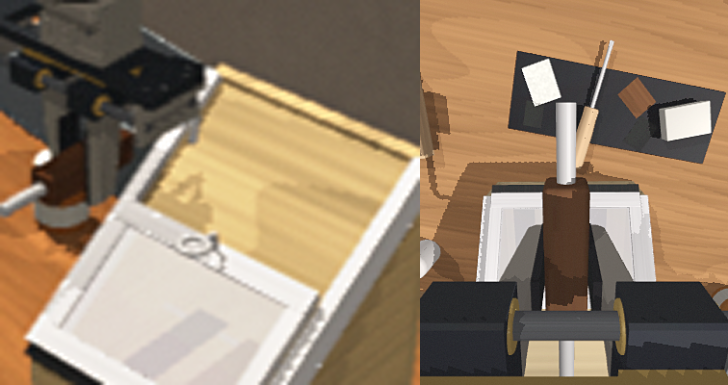

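The hook is free and the sash is shut, with the ring at side-crop (197,243). In the wrist view the tail tip is at row 106 and column 312, the same as at the grasp, so the pole hasn't slipped. I'll return it to the rest.

{"name": "carry_out", "arguments": {
  "moves": [
    [[-0.2,1.5,0,0,0,0,-1],[-0.6,4.5,0,0,0,0,-1],[-1,8,0,0,0,0.5,-1],[-1.4,12,0,0,0,0.5,-1],[-1.9,16,0,0,0,0.5,-1],[-2.4,20,0,0,0,1,-1],[-2.9,24,0,0,0,1,-1],[-3.4,28,0,0,0,1.1,-1],[-3.9,32,0,0,0,1.1,-1],[-4.3,36,0,0,0,1.1,-1],[-4.6,38,0,0,0,1.1,-1],[-4.6,39,0,0,0,1.1,-1],[-4.6,39,0,0,0,1.1,-1],[-4.6,39,0,0,0,1.1,-1],[-4.6,39,0,0,0,1.1,-1],[-4.6,39,0,0,0,1.1,-1]]
  ]
}}

```text
t: 19.85
ee_pos: [451.3, 324.7, 321.0]
ee_rot: [-3.141, 0.0, -2.982]
contact_force: [-0.5, 0.6, -1.4]
opening: 23.4
gripper_force: 60.0
```

```bash
python3 - <<'E'
from h import *
did([-4.6,39,0,0,0,1.1])
s=arm.read_state();print(s['t'],s['ee_pos'],s['ee_rot'],cmd()[0],s['contact_force'])
rel([450.95,325.3,50.6],9.2)
E
```

```text
19.85 [451.31273655 324.70293299 321.02403043] [-3.14147035e+00  1.48600573e-04 -2.98189461e+00] [451.0193854 325.6442508 320.901    ] [-0.52954758  0.57531574 -1.3811609 ]
shift cm [ 1.000e-02 -3.000e-02  2.703e+01] turn [0.   0.   0.04] n rows 5.4
```

{"name": "carry_out", "arguments": {
  "moves": [
    [[0,0,3,0,0,0,-1],[0,0,7,0,0,0,-1],[0,0,11,0,0,0,-1],[0,0,15,0,0,0,-1],[0,0,19,0,0,0,-1],[0,0,22,0,0,0,-1],[0,0,24,0,0,0,-1],[0,0,25,0,0,0,-1],[0,0,25.5,0,0,0,-1],[0,0,26,0,0,0,-1],[0,0,26.3,0,0,0,-1],[0,0,26.6,0,0,0,-1],[0,0,26.8,0,0,0,-1],[0,0,27,0,0,0,-1],[0,0,27,0,0,0,-1],[0,0,27,0,0,0,-1]]
  ]
}}

```text
t: 21.45
ee_pos: [451.1, 325.7, 51.0]
ee_rot: [3.142, 0.0, -2.98]
contact_force: [-0.4, 0.1, -1.1]
opening: 23.6
gripper_force: 60.0
```

{"name": "carry_out", "arguments": {
  "moves": [
    [[0,0,0,0,0,0,0],[0,0,0,0,0,0,0.5],[0,0,0,0,0,0,0.9],[0,0,0,0,0,0,0.9],[0,0,0,0,0,0,0.9],[0,0,0,0,0,0,0.9],[0,0,0,0,0,0,0.9],[0,0,0,0,0,0,0.9],[0,0,-1,0,0,0,0.9],[0,0,-3,0,0,0,0.9],[0,0,-6,0,0,0,0.9],[0,0,-10,0,0,0,0.9],[0,0,-14,0,0,0,0.9],[0,0,-15,0,0,0,0.9],[0,0,-15,0,0,0,0.9],[0,0,-15,0,0,0,0.9]]
  ]
}}

```text
t: 23.05
ee_pos: [450.3, 325.3, 199.6]
ee_rot: [-3.141, -0.002, -2.98]
contact_force: [0.1, -0.4, -0.2]
opening: 87.1
gripper_force: 0.0
```

```bash
python3 - <<'E'
from h import *
s=arm.read_state();print(s['t'],s['ee_pos'],s['opening'],s['contact_force'])
g=grab('wrist')
print([world(g,u,v).round(1) for u,v in((314,165),(314,195),(314,225),(312,122))])
t=grab('side');a=np.load('/tmp/side.npz')
# handle dark-brown outline vs. first side picture
o=cv2.imread('pics/side0.png')[175:235,210:285,::-1].astype(int);n=t['color'][175:235,210:285].astype(int)
f=lambda c:(c.sum(2)<150)&(c[:,:,0]>c[:,:,2]+15)
for c in(o,n): print(np.argwhere(f(c)).mean(0),f(c).sum())
print('mean abs diff',abs(o-n).mean())
c=world(t,363,190);
E
```

```text
23.05 [450.2924138  325.31595546 199.63750145] 87.14277889026908 [ 0.11923163 -0.44022057 -0.15286091]Traceback (most recent call last):
  File "<stdin>", line 4, in <module>
  File "h.py", line 13, in world
    T=g['tool_from_camera'];Rt=Rrpy(g['ee_rot']);A=Rt@T[:3,:3];o=Rt@T[:3,3]+g['ee_pos']
                                    ~^^^^^^^^^^
KeyError: 'ee_rot'
```

```bash
python3 - <<'E'
from h import *
g=load('wrist')
print([world(g,u,v).round(1) for u,v in((314,165),(314,195),(314,225),(312,122),(316,285))])
grab('side');t=load('side')
o=cv2.imread('pics/side0.png')[175:235,210:285,::-1].astype(int);n=t['color'][175:235,210:285].astype(int)
f=lambda c:(c.sum(2)<150)&(c[:,:,0]>c[:,:,2]+15)
for c in(o,n): print(np.argwhere(f(c)).mean(0),f(c).sum())
w=g['color'].astype(int); m=f(w);m[:140]=0;m[250:]=0;m[:,:290]=0;m[:,345:]=0
print('wrist handle',np.argwhere(m).mean(0),np.argwhere(m).min(0),np.argwhere(m).max(0))
E
```

```text
[array([420.4, 323.2,  88.4]), array([450.5, 328.2,  86.6]), array([481.4, 333.3,  88.6]), array([381.7, 315. ,  78.9]), array([558.1, 348.3,  77.1])]
[21.5234375 33.9921875] 128
[14.66960352 22.44052863] 227
wrist handle [150.1        311.76666667] [149 302] [151 323]
```

```bash
python3 -c "
from h import *
print(order.close_job())"
```

```text
the job is handed in; nothing more can be done
None
```

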